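# Cover the stone polisher and set its gated speed lever

### The arm

A 6-joint arm with a two-finger parallel gripper is mounted at the origin on the work surface. World frame = base frame: x ahead of the robot, y to its left, z up, the work surface at z = 0. Lengths are in mm, angles in rad, forces in N, time in s.
With the tool pointing down it reaches from about 300 to 775 mm from the base axis. Payload 14.6 kg.
Tool frame: the origin (TCP) lies between the finger pads; the fingertips stand 19 mm ahead of it and the grasp point (between the pads) is the TCP; z points along the fingers, y is the line along which they close (so a half turn about z gives the same grasp; the last joint's range is limited). The gripper opens to 94 mm and grips with 3 to 60 N. Pads are 16 mm wide; open, the fingers measure 119 mm over their backs; the gripper's body (75 mm by 177 mm) begins 78 mm behind the grasp point.
Start: joints at [-1.208, 0.3, 1.521, -0, 1.321, -0.067], TCP at [229.171, -499.97, 224.446] pointing down, gripper open.
Joint ranges: [-3.03, 3.03], [-0.79, 2.21], [0.23, 2.52], [-1.04, 4.18], [0, 3.07], [-2.55, 2.55]. Speed limits (rad/s): [2.22, 2.22, 2.57, 3.14, 3.14, 3.14].

### API

Orientations are given as [roll, pitch, yaw] about the fixed x, y, z axes, in that order (R = Rz(yaw) Ry(pitch) Rx(roll)).
In Python, from cell import monitor, imaging, job, find_in, trace gives the robot as it stands. The module is installed in compiled form; this text tells all that it offers.
- The arm moves only by the tool arm_command, never from a script. Its argument "steps" is a list of rows, each a list of 5 numbers: the opening, from 0 (shut) to 1 (fully open), then the shift along the tool's x, y, z in mm, then the turn about the tool's z in degrees. In form: [[gripper, dx, dy, dz, turn], ...]. A call has 1 to 20 rows; each row is the pose to reach, as a shift and turn from the pose commanded when the call began, along the tool's axes at that moment; what a row does not reach only later rows make up. A row lasts 1/8 s, in which the tool goes at most 62.5 mm and 10.7 degrees, less where a joint would pass 70% of its speed; a pose out of reach is approached as far as the arm can. A call with a gripper value outside its range is refused whole. The fingers move at their own pace and stop on an object; "force" is the grip in N (left out, the last holds). Time passes only in rows, so rows that repeat a pose let the fingers close. It gives the time, the measured TCP pose, the force, the opening and the grip force at its end, in the units of the state.
- monitor.read_state(): the state, without advancing time (a new reading comes with each control period).
- imaging.camera(name): name is "scene" or "top"; returns a dict with "img" (384x512x3 uint8, red, green, blue), "mtx" (3x3 intrinsics, pixels), "view" (4x4, takes a point from world to camera coordinates). Camera axes: x right, y down, z forward; pixel columns grow to the right and rows downward; lengths in mm; the calibration is good to about 2 mm. A picture is of the moment at which its call begins. There is no depth.
- job.sign_off(): hands the job in; it is judged then, once.
Trained networks look in a picture, given as the dict that the camera call returned (one of the last four; its "shot" number tells which), for a name from the list of things; names that differ only in an ending like _2 or _b are one class to them, and where a whole thing is asked for, a point or a joint stands for the part that bears it (a point fixed in the world has none). Each returns a list of dicts, best first, with "p" (0 to 1); they miss things now and then, are a little off and sometimes report something else, mostly with a low value. They report only what shows in the picture. A call takes as long as a camera call. They do not tell look-alikes from the thing itself.
- find_in(picture, target): "rect" ([centre column, centre row, width, height] in pixels, round what is visible of it).
- trace(picture, target): "region" (384x512 bool, what is visible of it) and "rect" ([centre column, centre row, width, height] in pixels, round what is visible of it).
The state is a dict: "clock": time; "joints": joint angles; "qd": joint speeds; "effort": joint torques, N m; "eef_pos": TCP position; "eef_rot": TCP orientation; "wrist_force": force on the tool from outside, world axes, zero at the start; "moment": the same for the moment, N m; "finger_gap": finger opening in mm; "finger_force": force on a finger pad.
Only numpy, scipy, OpenCV 4.12 (cv2) and the standard library are available. Lean on these libraries where they do the work, as an engineer would, in place of code of your own. Each camera call takes 0.05 s, during which the arm holds its last target. There are 200 camera calls.

### The job

Close the bench polisher on the jewellery stall: hook one edge of the loose steel cover under the lip on the robot's side of the open bowl bay and turn the cover down until it lies flat in the bay, and let go of it. Then guide the speed lever through its zigzag gate from the off slot to the far end of the slot that has the standing pin beside it, and leave it there. Do not knock over the bottle.

Things in the scene. Friction and masses are not known exactly. Their poses are not given: they have to be found in the camera images.
- machine: Grey bench polisher, 158 (x) x 310 (y) x 110 mm high, heavy, fixed. Origin: centre of its underside, on the table; its -x side faces the robot (yaw up to 0.2 rad either way). The open bowl bay is on its -y half, the lever's gate on its +y half. The points bay, lip, gate and pivot share its axes.
- bay (a point): Centre of the bay at ledge level, 100 mm above the table. The cover rests on a level ledge around an 82 x 78 mm opening. The pocket for the cover: 124 mm along x (-62 to 62 from here), 116 along y (-58 to 58). Walls rise 8 mm above the ledge at +x and -y, 10 mm at +y; at -x is the lip. Seated, the cover's underside lies on the ledge, centred here.
- lip (a point): Steel lip along the bay's -x (robot-side) end. Point: middle of its free edge, at its underside, 11 mm above the ledge; lip 5 mm thick, reaching 9 mm over the pocket. The gap from lip to +x wall is 115 mm, less than the cover: tilt it about 0.25 rad, -x end low, put that end on the ledge 6 mm to +x of here, slide it 7 mm under the lip (-x), turn flat about that end.
- gate (a point): Gate centre, mid-thickness of the 5 mm aluminium plate (top 110 mm above the table). One 12 mm wide zigzag slot for the 7 mm stem. Cross slots 0 (off) to 3 at x = -33, -11, 11, 33 mm from here, ends at y = 20, -20, 20, -20. Links along x join 0-1 at y = 9, 1-2 at y = -9, 2-3 at y = 9. From an end: 11 mm back, 22 mm along +x, 29 mm across to the next end. No skipping.
- pivot (a point): The point the lever turns about, 97.5 mm straight below the gate centre. With the stem at gate point (u, v), the knob centre is pivot + 160 mm x the unit vector along (u, v, 97.5), in machine axes. So the knob moves about 1.6 times as far as the stem; straight knob lines between the gate's corner points are good.
- knob (a point): Centre of the lever's black ball knob, 30 mm across, on a 7 mm steel stem, about 165 mm above the table. Starts in slot 0 (off), within 5 mm of its end. The lever leans any way, needs 1 to 2 N at the knob, has no spring, stays where left; the gate's walls block it. It can be pinched from above, fingers upright throughout, knob turning freely between them.
- stem (a point): Point on the lever's stem 102 mm from the pivot, about level with the gate plate: shows where in the gate the lever is.
- lever: The lever itself; origin at its pivot.
- pin: Standing mark: steel pin, 10 mm in diameter, 16 mm high, fixed on the machine's top; origin at its foot. It stands 18 mm beyond the end of slot 1, 2 or 3: from the gate centre at (-11, -38), (11, 38) or (33, -38) mm. The other two of these places carry flat plugs, same diameter, 2 mm high. Slot 0 has no mark.
- cover_mid (a point): Loose steel cover lying on the table: plate 120 (x) x 110 (y) x 4 mm, 0.25 kg give or take 30 %, with an upright black grip on its middle: 12 thick (x), 70 long (y), from 4 to 49 mm above the underside, flat faces to pinch. Point: on its central axis, 24.5 mm above the underside. Both its x ends are alike; either may be hooked. Yaw up to 0.4 rad.
- cover: The same cover; origin at the centre of its underside, axes as above.
- bottle: Amber bottle, 48 mm in diameter, 130 mm high, loose, standing on the table beyond (+x of) the machine; origin at the centre of its foot.
There are look-alikes about, which are no part of the job. Of the things that look like the cover, take the one that is farthest from the robot's base at the start.

How it is judged (in metres and radians):
On the way, in this order (a step that is already met when the one before it is completed fails the run):
1. the cover lies flat in the bay with its robot-side edge under the lip, released (angle between cover_mid's own z axis and vertical below 0.035 rad and z of cover_mid in the frame of machine between 0.121 and 0.1275 m and x of cover_mid in the frame of machine between -0.004 and 0.004 m and y of cover_mid in the frame of machine between -0.091 and -0.079 m and contact force between the fingers and cover below 0.1 N), for 0.2 s.
2. the lever is at the end of the slot beside the standing pin (angle between cover_mid's own z axis and vertical below 0.035 rad and z of cover_mid in the frame of machine between 0.121 and 0.1275 m and x of cover_mid in the frame of machine between -0.004 and 0.004 m and y of cover_mid in the frame of machine between -0.091 and -0.079 m and horizontal distance between stem and pin below 0.022 m), for 0.2 s.
At the end, for the whole second after the job is handed in: The cover lies in the bay (centre within 4 mm along and 6 mm across, lying on the ledge within 3 mm, tilt under 2 degrees), the lever stem is within 22 mm of the standing pin horizontally (at its slot's end, 4 mm to spare), both at rest (all of step 2 and linear speed of cover below 0.02 m/s and angular speed of lever below 0.1 rad/s); the robot touches nothing.
It fails at once if the bottle is knocked over (angle between bottle's own z axis and vertical above 0.5 rad).
It also fails if it takes over 64 s, if anything falls off the work surface, if the arm or the gripper's body presses on something with over 40 N, if the wrist force passes 120 N, or if a joint passes its speed limit or range.

## Working session

There is one attempt and no reset: what is moved stays moved. The work goes in short steps, Python scripts to look and compute and a tool call to move; the robot and the scene stay as the last step left them, time stands still between calls to the robot, and variables do not carry over. Pictures are saved under pics/ and viewed, at most 10 in all, crops included, and the job is handed in when it is done.

Besides the shell and the picture viewer there is one more tool, called after "Call:" by a JSON object that holds its "name" and its "arguments". arm_command: Moves the arm, as the interface text tells. Its arguments: {"type":"object","properties":{"steps":{"type":"array","items":{"type":"array","items":{"type":"number"}}},"force":{"type":"number"}},"required":["steps"]}

```bash
mkdir -p pics; cat > h.py <<'E'
import numpy as np, cv2
from cell import monitor, imaging, job, find_in, trace
def save(p,n): cv2.imwrite(f'pics/{n}.png',cv2.cvtColor(p['img'],cv2.COLOR_RGB2BGR))
def back(p,uv,z):
    "pixel -> world point on plane height z"
    V=np.array(p['view']);K=np.array(p['mtx']);R,t=V[:3,:3],V[:3,3]
    c=-R.T@t; d=R.T@np.linalg.inv(K)@np.array([uv[0],uv[1],1.0])
    return c+d*(z-c[2])/d[2]
def proj(p,X):
    V=np.array(p['view']);K=np.array(p['mtx']);X=np.atleast_2d(X)
    q=(V[:3,:3]@X.T+V[:3,3:4]); q=K@q; return (q[:2]/q[2]).T
E
python3 - <<'E'
from h import *
print(monitor.read_state())
for n in('top','scene'):
    p=imaging.camera(n); save(p,n+'0')
    V=p['view'];print(n,(-V[:3,:3].T@V[:3,3]).round(), p['mtx'][0,0])
    for t,z in(('machine',110),('cover',2),('cover_mid',24.5),('knob',165),('pin',118),('bottle',65),('stem',110),('lever',120),('lip',111)):
        for r in find_in(p,t)[:5]: print(t,round(r['p'],2),np.round(r['rect']),back(p,r['rect'][:2],z).round())
E
```

```text
{'clock': 0.0, 'joints': array([-1.20757098e+00,  3.00456400e-01,  1.52158749e+00, -1.28995237e-05,
        1.32067772e+00, -6.66354976e-02]), 'qd': array([ 0.00173149,  0.00013773, -0.00030036,  0.00136442, -0.00056123,
        0.00082209]), 'effort': array([-8.58035892e-04, -5.31804764e+01, -3.52736521e+01,  7.07848719e-02,
        2.43876205e-02, -7.96730183e-05]), 'eef_pos': array([ 229.10119725, -499.75037512,  223.8916641 ]), 'eef_rot': array([-3.14046537e+00, -6.27060111e-05,  4.29864013e-01]), 'wrist_force': array([ 0.16578048, -0.00541235, -0.20830453]), 'moment': array([-0.00481814, -0.02468733, -0.02135141]), 'finger_force': 0.0, 'finger_gap': 94.0781107655532}
top [ 358.   -4. 1001.] 348.93580836234594
machine 0.65 [209. 175. 123.  83.] [548. 111. 110.]
cover 0.86 [338. 272.  58.  56.] [ 302. -246.    2.]
cover 0.85 [354. 201.  49.  47.] [ 502. -295.    2.]
cover_mid 0.61 [353. 203.  46.  46.] [ 493. -287.   24.]
cover_mid 0.61 [340. 271.  57.  59.] [ 304. -244.   24.]
cover_mid 0.39 [208. 174. 127.  80.] [570. 126.  24.]
bottle 0.76 [293. 115.  22.  31.] [ 737. -113.   6
[... 158 characters left out ...]
320. 220. 167. 112.] [594. 123. 110.]
cover 0.92 [176. 169.  59.  40.] [ 299. -239.    2.]
cover 0.91 [132. 217.  69.  42.] [ 507. -291.    2.]
cover_mid 0.89 [128. 216.  69.  45.] [ 530. -289.   24.]
cover_mid 0.79 [176. 169.  58.  37.] [ 332. -228.   24.]
knob 0.72 [364. 182.  19.  42.] [536. 204. 165.]
pin 0.6 [342. 214.   6.   8.] [583. 164. 118.]
pin 0.24 [318. 220. 171. 114.] [607. 118. 118.]
bottle 0.85 [189. 282.  25.  62.] [ 743. -106.   65.]
stem 0.82 [365. 181.  11.  30.] [449. 222. 110.]
stem 0.3 [341. 214.   6.   7.] [573. 165. 110.]
lever 0.66 [363. 179.  22.  32.] [458. 215. 120.]
lever 0.42 [319. 219. 169. 113.] [606. 119. 120.]
lip 0.89 [320. 220. 170. 111.] [597. 122. 111.]
```

View pics/top0.png

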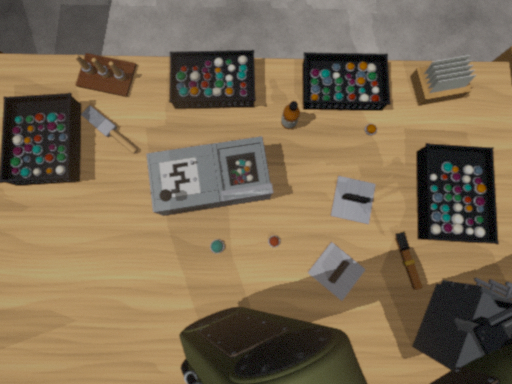

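View pics/scene0.png

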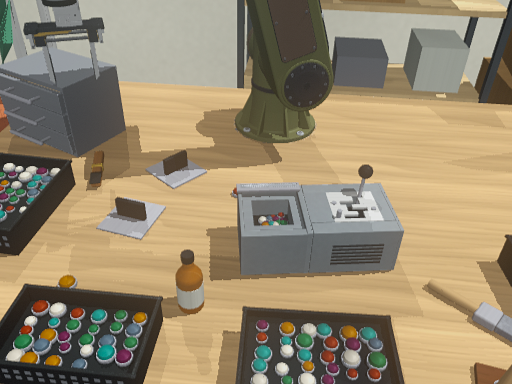

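The top view shows the machine at (209,175) with the bay on its right half and the knob near (166,195). The cover to take is at (354,201), since the one at (338,272) is nearer the base. The scene view shows the machine at (320,220), the knob at (365,172) and the bottle at (189,282).

```bash
cat >> h.py <<'E'
from scipy.optimize import minimize
def T(pose,pts):
    x,y,a=pose; c,s=np.cos(a),np.sin(a); P=np.atleast_2d(pts).astype(float)
    return np.c_[x+c*P[:,0]-s*P[:,1], y+s*P[:,0]+c*P[:,1], P[:,2]]
def box(x0,x1,y0,y1,z0,z1): return np.array([[x,y,z] for x in(x0,x1) for y in(y0,y1) for z in(z0,z1)])
MACH=[box(-79,79,-155,155,0,110)]
COV=[box(-60,60,-55,55,0,4),box(-6,6,-35,35,4,49)]
S=6
def sil(p,pose,boxes):
    m=np.zeros((384*S//2,512*S//2),np.uint8)
    for b in boxes:
        h=cv2.convexHull(((proj(p,T(pose,b))+.5)*S/2*16).astype(np.float32)).astype(np.int32)
        cv2.fillConvexPoly(m,h,255,shift=4)
    return cv2.resize(m,(512,384),interpolation=cv2.INTER_AREA)/255.
def fit(pics,regs,boxes,x0):
    f=lambda q: sum(np.abs(sil(p,q,boxes)-r).sum() for p,r in zip(pics,regs))
    s=np.array([[0,0,0],[8,0,0],[0,8,0],[0,0,.08]])+x0
    r=minimize(f,x0,method='Nelder-Mead',options=dict(initial_simplex=s,xatol=.05,fatol=.1)); return r.x,r.fun,sum(a.sum() for a in regs)
def reg(p,t,near,k=.0):
    c=[r for r in trace(p,t)]; c.sort(key=lambda r:np.hypot(r['rect'][0]-near[0],r['rect'][1]-near[1])); return c[0]['region'].astype(float)
E
python3 - <<'E'
from h import *
a=imaging.camera('top');b=imaging.camera('scene')
for nm,bx,x0,na,nb in(('machine',MACH,[560,112,.18],(209,175),(320,220)),('cover',COV,[502,-293,-.15],(354,201),(132,217))):
    ra,rb=reg(a,nm,na),reg(b,nm,nb)
    for lab,P,R in(('both',[a,b],[ra,rb]),('top',[a],[ra]),('scene',[b],[rb])): print(nm,lab,*fit(P,R,bx,np.array(x0)))
    pose=fit([a,b],[ra,rb],bx,np.array(x0))[0]
    for p,n in((a,'a'),(b,'b')):
        if nm=='machine':
            im=cv2.cvtColor(p['img'],cv2.COLOR_RGB2BGR)
            u0,v0=((140,130) if n=='a' else (228,155)); w,h=((140,95) if n=='a' else(180,125)); k=5 if n=='a' else 4.4
            c=cv2.resize(im[v0:v0+h,u0:u0+w],None,fx=k,fy=k,interpolation=cv2.INTER_CUBIC)
            for z,pl in((110,[(-79,-155),(79,-155),(79,155),(-79,155)]),(110,[(-53,-143),(62,-143),(62,-27),(-53,-27)])):
                q=proj(p,T(pose,[(x,y,z) for x,y in pl])); q=((q+.5-[u0,v0])*k).astype(int); cv2.polylines(c,[q],True,(0,0,255),1)
            for yg in(70,77.5,85):
                for x,y in((-11,-38),(11,38),(33,-38)):
                    q=((proj(p,T(pose,[(x,y+yg,110)]))[0]+.5-[u0,v0])*k).astype(int); cv2.circle(c,tuple(map(int,q)),2,(0,255,0) if yg==77.5 else (255,0,0),-1)
            cv2.imwrite(f'pics/crop_{n}.png',c)
E
```

```text
machine both [5.51428218e+02 1.14287178e+02 1.63945621e-01] 1246.756862745098 21569.0
machine top [5.55576733e+02 1.13557008e+02 1.74682293e-01] 418.2235294117647 7334.0
machine scene [5.48134147e+02 1.14265083e+02 1.56785435e-01] 552.4313725490197 14235.0
cover both [ 5.05128723e+02 -2.92543986e+02 -2.03205316e-01] 193.9764705882353 3337.0
cover top [ 5.06565206e+02 -2.93175698e+02 -1.96073661e-01] 82.77254901960784 1521.0
cover scene [ 5.03295792e+02 -2.92433018e+02 -2.14978466e-01] 65.21960784313725 1816.0
```

View pics/crop_a.png

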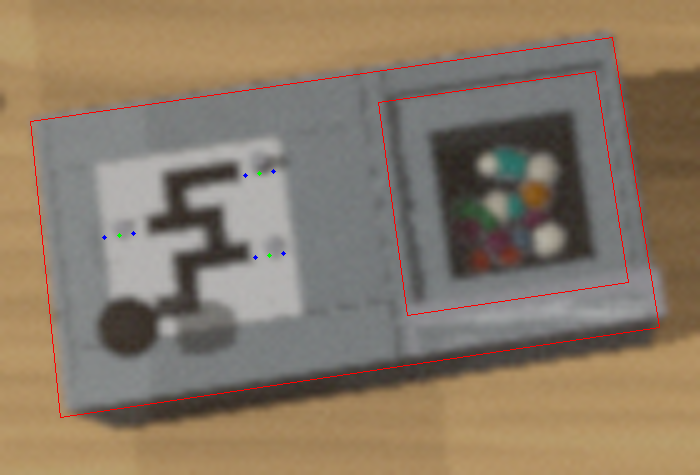

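View pics/crop_b.png

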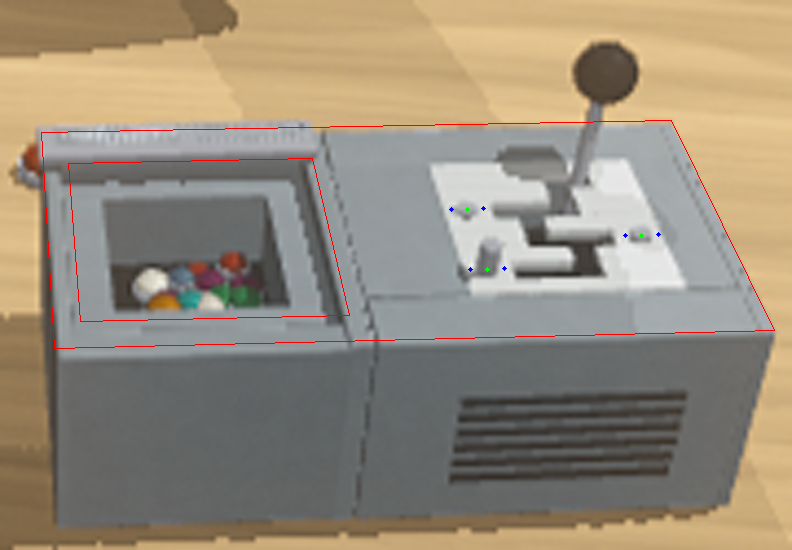

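The crops settle two things. The standing pin is beside slot 3, at about (490,255) in the scene crop, with plugs at (467,210) and (641,236). The gate centre is at machine y of about 77.5.

```bash
cat >> h.py <<'E'
def plan(x,y,z,yaw):
    s=monitor.read_state(); p=s['eef_pos']; a=s['eef_rot'][2]
    d=np.array([x,y,z])-p; c,sn=np.cos(a),np.sin(a)
    t=(a-yaw+np.pi/2)%np.pi-np.pi/2
    print('at',p.round(1),round(a,4),'move',np.round([c*d[0]+sn*d[1], sn*d[0]-c*d[1], -d[2]],1),'turn',round(np.degrees(t),2))
E
python3 -c "
from h import *
plan(505,-292.6,150,-.203)"
```

```text
at [ 229.2 -500.   224.4] 0.4298 move [337.2 -73.6  74.4] turn 36.25
```

Call:
{"name": "arm_command", "arguments": {"steps": [[1,60,-13,0,8],[1,120,-26,0,16],[1,180,-39,0,24],[1,240,-52,20,32],[1,300,-65,50,36.2],[1,337.2,-73.6,74.4,36.2],[1,337.2,-73.6,74.4,36.2],[1,337.2,-73.6,74.4,36.2],[1,337.2,-73.6,74.4,36.2],[1,337.2,-73.6,74.4,36.2]], "force": 15}}

```text
clock: 2.55
eef_pos: [504.7, -293.4, 150.8]
eef_rot: [3.141, -0.001, -0.203]
wrist_force: [-0.7, -0.7, 0.2]
finger_gap: 94.1
finger_force: 0.0
```

```bash
python3 -c "
from h import *
plan(505,-292.6,31,-.203)
a=imaging.camera('top');b=imaging.camera('scene')
im=[cv2.resize(cv2.cvtColor(p['img'],cv2.COLOR_RGB2BGR)[v:v+130,u:u+130],None,fx=3,fy=3,interpolation=cv2.INTER_CUBIC) for p,u,v in((a,290,140),(b,70,110))]
cv2.imwrite('pics/g1.png',np.hstack(im))"
```

```text
at [ 504.7 -293.4  150.8] -0.2032 move [  0.2  -0.8 119.8] turn -0.01
```

View pics/g1.png

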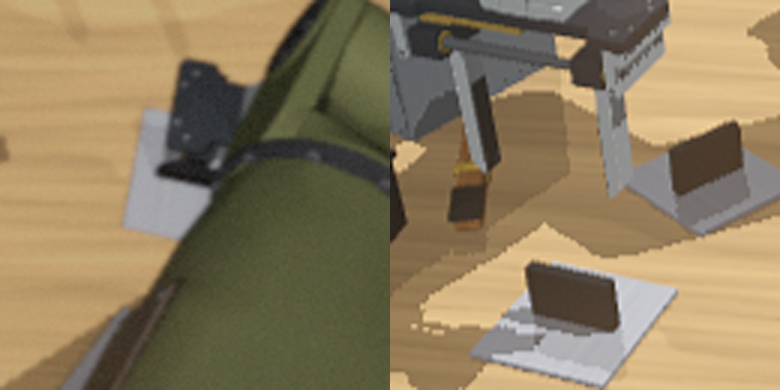

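The fingers straddle the long grip end to end, in the crop's scene half. Next I go down and grip it.

Call:
{"name": "arm_command", "arguments": {"steps": [[1,0,-1,40,0],[1,0,-1,80,0],[1,0,-1,105,0],[1,0,-1,117,0],[1,0,-1,117,0],[1,0,-1,117,0],[0,0,-1,117,0],[0,0,-1,117,0],[0,0,-1,117,0],[0,0,-1,117,0],[0,0,-1,117,0],[0,0,-1,117,0]], "force": 15}}

```text
clock: 4.15
eef_pos: [505.4, -291.7, 33.4]
eef_rot: [3.141, -0.0, -0.202]
wrist_force: [-2.3, 0.8, 5.5]
finger_gap: 69.9
finger_force: 15.0
```

```bash
python3 -c "
from h import *
plan(553,-100,220,.165)
p=T((553.2,113.1,.165),[(8,-85,0)]); print(p)
plan(p[0,0],p[0,1],220,.165)"
```

```text
at [ 505.4 -291.7   33.4] -0.202 move [   8.2 -197.4 -186.6] turn -21.03
[[575.05279498  30.56845844   0.        ]]
at [ 505.4 -291.7   33.4] -0.202 move [   3.6 -329.7 -186.6] turn -21.03
```

Call:
{"name": "arm_command", "arguments": {"steps": [[0,0,0,-15,0],[0,0,0,-45,0],[0,0,0,-90,0],[0,0,0,-135,0],[0,0,-20,-166.6,-2],[0,1,-60,-166.6,-5],[0,3,-110,-166.6,-8],[0,5,-160,-166.6,-12],[0,7,-210,-166.6,-16],[0,8,-260,-166.6,-19],[0,9,-300,-166.6,-21],[0,9.2,-325,-166.6,-21],[0,9.2,-332,-166.6,-21],[0,9.2,-332,-166.6,-21],[0,9.2,-332,-166.6,-21],[0,9.2,-332,-166.6,-21]]}}

```text
clock: 6.15
eef_pos: [580.8, 31.0, 199.8]
eef_rot: [3.142, -0.0, 0.163]
wrist_force: [-0.5, 0.0, -3.1]
finger_gap: 69.9
finger_force: 15.0
```

```bash
python3 - <<'E'
from h import *
s=monitor.read_state(); print(s['eef_pos'],s['eef_rot'],s['finger_gap'],s['wrist_force'])
a=imaging.camera('top');b=imaging.camera('scene')
z=s['eef_pos'][2]-33.4
CZ=[c+[0,0,z] for c in COV]
for p in(a,b):
    for r in trace(p,'cover'): print(p['shot'],round(r['p'],2),np.round(r['rect']),r['region'].sum())
f,t=s['eef_pos'],s['eef_rot'][2]
def crop(p,u,v,w,h,k):
    im=cv2.resize(cv2.cvtColor(p['img'],cv2.COLOR_RGB2BGR)[v:v+h,u:u+w],None,fx=k,fy=k,interpolation=cv2.INTER_CUBIC)
    for bx in CZ:
        q=((cv2.convexHull(proj(p,T((f[0],f[1],t),bx)).astype(np.float32))[:,0]+.5-[u,v])*k).astype(int); cv2.polylines(im,[q],True,(0,0,255),1)
    return im
cv2.imwrite('pics/g2.png',np.hstack([crop(a,190,110,100,130,4),crop(b,225,110,100,130,4)]))
E
```

```text
[580.784712    31.0123024  199.76249838] [ 3.14155010e+00 -3.12397932e-05  1.63438684e-01] 69.85421354750834 [-0.49512415  0.01175273 -3.1084681 ]
7 0.74 [337. 272.  56.  56.] 1693
8 0.84 [279. 188.  62.  43.] 2240
8 0.58 [177. 171.  61.  40.] 1208
```

View pics/g2.png

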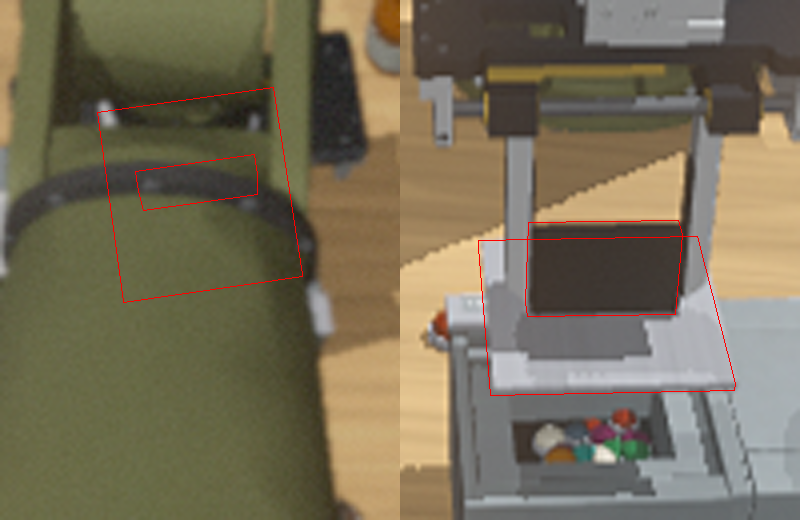

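The cover hangs nearly level over the bay, its front edge at about (737,383) in the scene crop and a little raised, and it lies laterally where I meant it to. Lowering it now.

Call:
{"name": "arm_command", "arguments": {"steps": [[0,0,0,25,0],[0,0,0,45,0],[0,0,0,52,0],[0,0,0,55,0],[0,0,0,57,0],[0,0,0,58,0],[0,0,0,58,0]]}}

```text
clock: 7.22
eef_pos: [581.3, 31.8, 143.1]
eef_rot: [3.141, -0.002, 0.164]
wrist_force: [-2.3, -0.4, 6.6]
finger_gap: 70.1
finger_force: 15.0
```

Call:
{"name": "arm_command", "arguments": {"steps": [[0,0,0,1,0],[0,0,0,2,0],[0,0,0,3,0],[0,0,0,3,0]]}}

```text
clock: 7.72
eef_pos: [581.9, 31.5, 141.5]
eef_rot: [3.141, -0.004, 0.164]
wrist_force: [-4.7, -3.2, 16.1]
finger_gap: 70.3
finger_force: 15.1
```

```bash
cat > look.py <<'E'
from h import *
import sys
s=monitor.read_state(); print(s['eef_pos'].round(1),s['wrist_force'].round(1),s['moment'].round(2))
b=imaging.camera('scene'); u,v,w,h=225,120,110,125
im=cv2.resize(cv2.cvtColor(b['img'],cv2.COLOR_RGB2BGR)[v:v+h,u:u+w],None,fx=4.7,fy=4.7,interpolation=cv2.INTER_CUBIC)
cv2.imwrite(f'pics/{sys.argv[1]}.png',im)
E
python3 look.py g3
```

```text
[581.9  31.5 141.5] [-4.7 -3.2 16.1] [-0.1   0.81 -0.08]
```

View pics/g3.png

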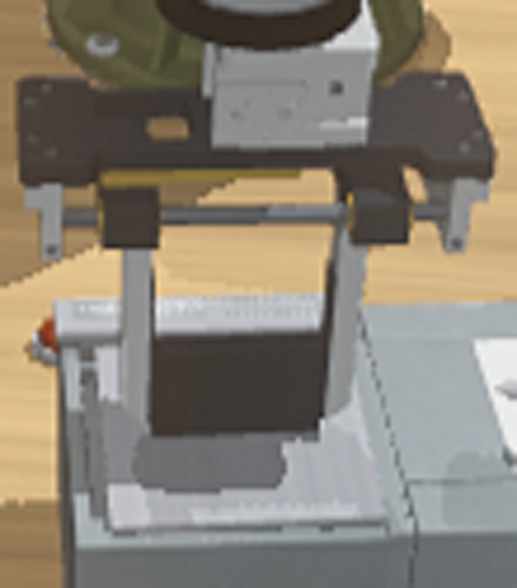

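Call:
{"name": "arm_command", "arguments": {"steps": [[0,0,0,0,0],[0,0,0,0,0],[0,0,0,0,0]], "force": 4}}

```text
clock: 8.15
eef_pos: [581.9, 31.5, 140.5]
eef_rot: [3.14, -0.004, 0.164]
wrist_force: [0.2, -2.7, 6.4]
finger_gap: 70.8
finger_force: 4.0
```

```bash
cat > tilt.py <<'E'
from h import *
s=monitor.read_state(); print(s['eef_pos'].round(1),s['wrist_force'].round(1),s['moment'].round(2))
b=imaging.camera('scene')
R=trace(b,'cover'); R=[r for r in R if abs(r['rect'][0]-275)<40]; r=R[0]; g=r['region'].astype(float); print(r['p'],np.round(r['rect'],1))
def sl(q):
    x,y,z,yaw,ti=q; c,s_=np.cos(ti),np.sin(ti)
    out=[]
    for bx in COV:
        B=bx.copy(); B[:,0]=c*bx[:,0]-s_*bx[:,2]; B[:,2]=s_*bx[:,0]+c*bx[:,2]+z; out.append(B)
    return sil(b,(x,y,yaw),out)
# ti>0: +x end up. scan tilt, others free-ish
for ti in(-.1,-.05,0,.05,.1,.15):
    f=lambda q:np.abs(sl([q[0],q[1],q[2],.165,ti])-g).sum()
    x0=np.array([s['eef_pos'][0],s['eef_pos'][1]+1,106]); 
    m=minimize(f,x0,method='Nelder-Mead',options=dict(initial_simplex=x0+np.array([[0,0,0],[4,0,0],[0,4,0],[0,0,4]]),xatol=.1,fatol=.5)); print(ti,m.x.round(1),round(m.fun,1))
E
python3 tilt.py
```

```text
[581.9  31.5 140.5] [ 0.2 -2.7  6.4] [-0.37 -0.11  0.07]
0.67 [275.1 212.8  63.3  43. ]
-0.1 [578.8  31.3 112. ] 407.1
-0.05 [578.4  32.2 110. ] 302.7
0 [578.6  32.6 108.5] 275.6
0.05 [581.6  32.8 107.5] 236.0
0.1 [582.4  32.9 106.9] 237.1
0.15 [584.   33.6 104.5] 237.1
```

Call:
{"name": "arm_command", "arguments": {"steps": [[0,0,0.7,0,0],[0,0,1.5,0,0],[0,0,1.5,1,0],[0,0,1.5,2,0],[0,0,1.5,2,0]], "force": 6}}

```text
clock: 8.88
eef_pos: [581.0, 30.3, 136.6]
eef_rot: [3.142, 0.0, 0.165]
wrist_force: [-1.7, 0.2, 0.8]
finger_gap: 70.1
finger_force: 6.0
```

```bash
python3 tilt.py
```

```text
[581.   30.3 136.6] [-1.7  0.2  0.8] [0.1  0.17 0.04]
0.57 [274.7 211.8  61.4  40.4]
-0.1 [578.4  30.  110. ] 476.1
-0.05 [580.1  30.9 109.5] 383.4
0 [566.5  30.9  96.5] 305.4
0.05 [581.7  31.3 106.1] 254.3
0.1 [583.4  31.7 105.5] 228.0
0.15 [584.3  32.  103.6] 214.2
```

Call:
{"name": "arm_command", "arguments": {"steps": [[0,0,0,1,0],[0,-2,0,1,0],[0,-4,0,1,0],[0,-6,0,1,0],[0,-8,0,1,0],[0,-10,0,1,0],[0,-10,0,1,0]]}}

```text
clock: 9.85
eef_pos: [570.9, 28.7, 135.5]
eef_rot: [-3.142, 0.001, 0.164]
wrist_force: [0.4, 0.3, -0.3]
finger_gap: 69.9
finger_force: 6.0
```

Call:
{"name": "arm_command", "arguments": {"steps": [[0,-1,0,0,0],[0,-2,0,0,0],[0,-3,0,0,0],[0,-4,0,0,0],[0,-5,0,0,0],[0,-5,0,0,0]]}}

```text
clock: 10.6
eef_pos: [566.2, 27.9, 135.6]
eef_rot: [-3.142, 0.0, 0.165]
wrist_force: [-0.9, 0.7, -1.5]
finger_gap: 69.7
finger_force: 6.0
```

```bash
python3 tilt.py; python3 -c "
from h import *
s=monitor.read_state()['eef_pos']
for P in((551.4,114.3,.164),(553.2,113.1,.165)):
    print(T((0,0,-P[2]),[s-[P[0],P[1],0]]).round(1))"
```

```text
[566.2  27.9 135.6] [-0.9  0.7 -1.5] [-0.03  0.06 -0.01]
0.58 [273.7 206.8  54.4  39.5]
-0.1 [566.2  28.9 110. ] 479.8
-0.05 [566.2  28.9 110. ] 388.3
0 [530.7  26.1  79.4] 273.7
0.05 [567.8  28.7 106.2] 268.1
0.1 [568.1  29.1 104.4] 218.1
0.15 [570.   29.5 104. ] 200.8
[[  0.5 -87.7 135.6]]
[[ -1.1 -86.2 135.6]]
```

Call:
{"name": "arm_command", "arguments": {"steps": [[0,-1,0,0,0],[0,-2,0,0,0],[0,-3,0,0,0],[0,-3,0,0,0]]}}

```text
clock: 11.2
eef_pos: [564.3, 27.7, 136.5]
eef_rot: [-3.142, -0.003, 0.165]
wrist_force: [6.6, 3.1, -0.2]
finger_gap: 70.2
finger_force: 6.0
```

```bash
python3 look.py g4
```

```text
[564.3  27.7 136.5] [ 6.6  3.1 -0.2] [ 0.6  -1.18  0.04]
```

View pics/g4.png

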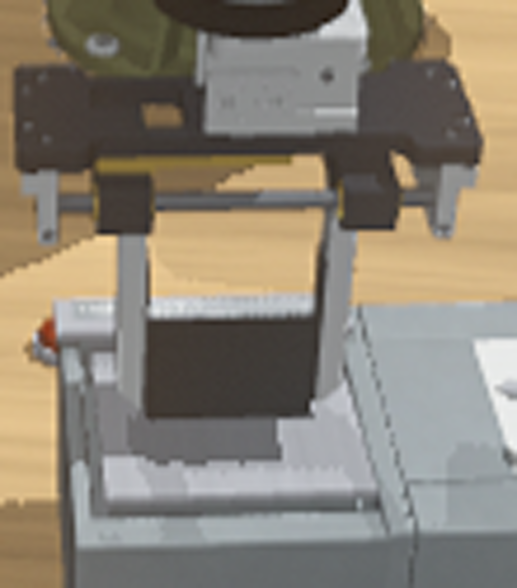

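The +x edge, at about (240,500) in the crop, has now cleared the wall and stands slightly raised. The other end has met the stop under the lip. I'll ease back 1 mm, lower, and release.

Call:
{"name": "arm_command", "arguments": {"steps": [[0,1,0,1,0],[0,1.5,0,3,0],[0,1.5,0,4,0],[0,1.5,0,4,0],[0.9,1.5,0,4,0],[0.9,1.5,0,4,0],[1,1.5,0,4,0],[1,1.5,0,4,0]]}}

```text
clock: 12.25
eef_pos: [564.8, 27.6, 131.6]
eef_rot: [-3.142, 0.0, 0.164]
wrist_force: [0.5, -0.1, -0.4]
finger_gap: 93.9
finger_force: 0.0
```

```bash
python3 tilt.py; python3 look.py g5
```

```text
[564.8  27.6 131.6] [ 0.5 -0.1 -0.4] [ 0.03  0.01 -0.04]
0.93 [275.6 210.7  54.1  40.2]
-0.1 [564.8  28.6 106. ] 376.8
-0.05 [565.3  29.6 105.3] 298.7
0 [531.7  28.9  75.8] 148.3
0.05 [569.4  29.5 103.3] 205.3
0.1 [569.   30.  100.2] 180.1
0.15 [568.8  30.4  98. ] 175.0
[564.8  27.6 131.6] [-0.7 -1.5  0.2] [-0.02 -0.03 -0.06]
```

View pics/g5.png

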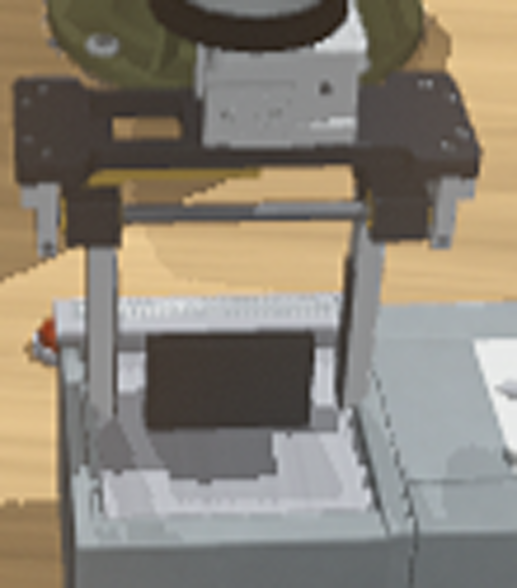

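It looks flat. I'll lift clear and check the seat numerically, along with the knob.

Call:
{"name": "arm_command", "arguments": {"steps": [[1,0,0,-20,0],[1,0,0,-60,0],[1,0,0,-105,0],[1,-60,0,-105,0],[1,-110,0,-105,0],[1,-110,0,-105,0],[1,-110,0,-105,0]]}}

```text
clock: 13.28
eef_pos: [457.0, 9.6, 237.1]
eef_rot: [3.141, -0.001, 0.164]
wrist_force: [0.2, 0.2, 0.4]
finger_gap: 94.3
finger_force: 0.0
```

```bash
cat > chk.py <<'E'
from h import *
a=imaging.camera('top');b=imaging.camera('scene')
P=(551.4,114.3,.164)
R=trace(b,'cover'); R=[r for r in R if abs(r['rect'][0]-275)<40]
g=R[0]['region'].astype(float)
occ=sil(b,P,[box(-79,-53,-150,-20,100,116)])<.3   # ignore the lip
occ2=sil(b,P,[box(-6,6,-120,-50,104,149)])>.5
# dark grip mask straight from colours
im=b['img'].astype(int); ys,xs=np.where((im.sum(2)<170)); k=(abs(xs-274)<22)&(abs(ys-202)<16); 
print('grip dark bbox',xs[k].min(),xs[k].max(),ys[k].min(),ys[k].max())
for nm,dx,dz,ti in(('seated',0,0,0),('seated-2',-2,0,0),('+x up 8',0,4,.07),('-x on lip',0,8,-.13)):
    c,s=np.cos(ti),np.sin(ti); out=[]
    for bx in COV:
        B=bx.copy();B[:,0]=c*bx[:,0]-s*bx[:,2]+dx;B[:,2]=s*bx[:,0]+c*bx[:,2]+100+dz;B[:,1]-=85; out.append(B)
    q=proj(b,T(P,out[1])); e=proj(b,T(P,out[0]))
    print(nm,q.min(0).round(1),q.max(0).round(1),'diff',np.abs((sil(b,P,out)-g)*occ).sum().round(), 'vmax',e[:,1].max().round(1))
print(np.where(g.any(1))[0][[0,-1]])
for p,n in((a,'top'),(b,'scene')):
    for t,z in(('knob',165),('stem',110),('pin',118)):
        for r in find_in(p,t)[:2]: print(n,t,round(r['p'],2),np.round(r['rect'],1),back(p,r['rect'][:2],z).round(1))
    yp=T(P if n=='scene' else (555,111.8,.168),[(0,77.5,12.5)])[0]; yaw=.165
    for v in(15,17.5,20):
        d=np.array([-33,v,97.5]);k=d/np.linalg.norm(d)*160; kk=T((yp[0],yp[1],yaw),[k])+[0,0,12.5]; print(n,v,kk.round(1),proj(p,kk).round(1))
E
python3 chk.py
```

```text
grip dark bbox 270 291 194 210
seated [255.6 188.7] [292.5 211.3] diff 169.0 vmax 230.9
seated-2 [255.5 188.2] [292.4 210.7] diff 130.0 vmax 230.2
+x up 8 [255.6 186.6] [292.4 209.4] diff 178.0 vmax 227.3
-x on lip [255.7 187.2] [293.1 208.5] diff 173.0 vmax 230.5
[190 230]
top knob 0.58 [164.7 196.3  12.7  11.7] [483.4 209.5 165. ]
top stem 0.68 [169.1 196.8  11.5  13.3] [490.5 212.2 110. ]
top stem 0.59 [205.5 176.3 113.8  81. ] [545.8 120.5 110. ]
top 15 [[488.2 202.6 162.5]] [[167.9 194.6]]
top 17.5 [[487.8 206.4 161.9]] [[166.4 194.7]]
top 20 [[487.4 210.  161.3]] [[165.  194.9]]
scene knob 0.83 [364.1 181.7  16.1  43.6] [533.8 203.8 165. ]
scene stem 0.76 [364.2 184.2  16.1  36.3] [461.6 219.  110. ]
scene 15 [[484.9 205.2 162.5]] [[362.5 169.2]]
scene 17.5 [[484.5 208.9 161.9]] [[364.3 169.5]]
scene 20 [[484.1 212.6 161.3]] [[366.  169.7]]
```

```bash
python3 - <<'E'
from h import *
P=(551.4,114.3,.164)
def crop(p,u,v,w,h,k,P):
    im=cv2.resize(cv2.cvtColor(p['img'],cv2.COLOR_RGB2BGR)[v:v+h,u:u+w],None,fx=k,fy=k,interpolation=cv2.INTER_CUBIC)
    o=im.copy()
    for B in COV:
        B=B+[-1,-85,100]
        q=((cv2.convexHull(proj(p,T(P,B)).astype(np.float32))[:,0]+.5-[u,v])*k).astype(int); cv2.polylines(im,[q],True,(0,0,255),1)
    return [o,im]
b=imaging.camera('scene')
cv2.imwrite('pics/g6.png',np.hstack(crop(b,232,165,85,85,4.7,P)))
E
```

```text
(no output)
```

View pics/g6.png

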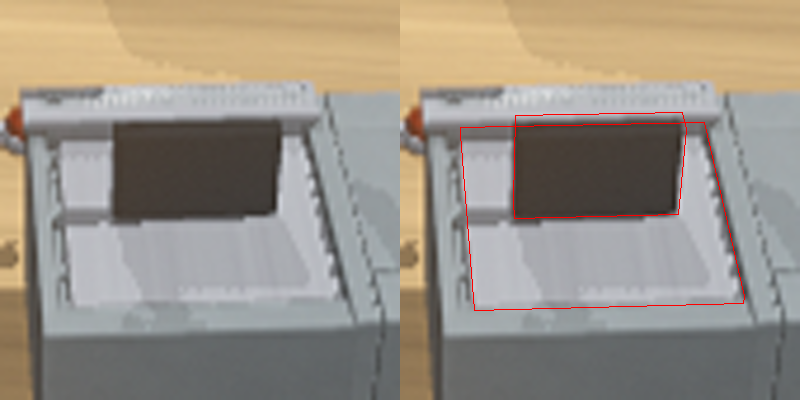

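The cover is flat in the pocket, its far edge (140 px row in the crop) tucked under the lip. Next the lever.

Call:
{"name": "arm_command", "arguments": {"steps": [[1,15,-50,0,0],[1,30,-100,0,0],[1,48,-150,0,0],[1,61,-191,0,0],[1,61,-191,0,0],[1,61,-191,0,0],[1,61,-191,30,0],[1,61,-191,60,0],[1,61,-191,75,0],[1,61,-191,75,0],[0.3,61,-191,75,0],[0.2,61,-191,75,0],[0,61,-191,75,0],[0,61,-191,75,0],[0,61,-191,75,0],[0,61,-191,75,0],[0,61,-191,75,0],[0,61,-191,75,0]], "force": 15}}

```text
clock: 16.02
eef_pos: [485.2, 208.1, 161.6]
eef_rot: [-3.141, 0.0, 0.164]
wrist_force: [-0.0, 0.6, 0.6]
finger_gap: 29.1
finger_force: 15.0
```

```bash
python3 - <<'E'
from h import *
k=lambda u,v: np.array([u,v,97.5])/np.linalg.norm([u,v,97.5])*160
s=monitor.read_state()['eef_pos']
m=T((0,0,-.164),[s-[552.8,113.1,0]])[0]-[0,77.5,12.5]; print('knob rel pivot',m.round(1))
for q in[(-33,20),(-33,17),(-33,15),(-33,9),(-11,9),(-11,0),(-11,-9),(11,-9),(11,0),(11,9),(33,9),(33,0),(33,-20)]: print(q,k(*q).round(1))
E
```

```text
knob rel pivot [-51.2  27.3 149.1]
(-33, 20) [-50.4  30.5 148.8]
(-33, 17) [-50.6  26.1 149.5]
(-33, 15) [-50.8  23.1 150. ]
(-33, 9) [-51.1  13.9 151. ]
(-11, 9) [-17.9  14.6 158.3]
(-11, 0) [-17.9   0.  159. ]
(-11, -9) [-17.9 -14.6 158.3]
(11, -9) [ 17.9 -14.6 158.3]
(11, 0) [ 17.9   0.  159. ]
(11, 9) [ 17.9  14.6 158.3]
(33, 9) [ 51.1  13.9 151. ]
(33, 0) [ 51.3   0.  151.6]
(33, -20) [ 50.4 -30.5 148.8]
```

Call:
{"name": "arm_command", "arguments": {"steps": [[0,0,-2,0,0],[0,0,-4,0,0],[0,0,-6,0,0],[0,0,-6,0,0]]}}

```text
clock: 16.52
eef_pos: [484.2, 213.6, 161.2]
eef_rot: [3.141, 0.001, 0.165]
wrist_force: [3.8, -4.7, -7.4]
finger_gap: 29.1
finger_force: 15.0
```

Call:
{"name": "arm_command", "arguments": {"steps": [[0,0,3,-0.5,0],[0,0,6,-1,0],[0,0,9,-1.4,0],[0,0,9,-1.4,0]]}}

```text
clock: 17.02
eef_pos: [485.7, 205.1, 163.4]
eef_rot: [-3.141, -0.0, 0.164]
wrist_force: [-0.7, 1.5, -0.3]
finger_gap: 29.4
finger_force: 15.0
```

Call:
{"name": "arm_command", "arguments": {"steps": [[0,0,4,0,0],[0,0,7,0,0],[0,0,9.5,0,0],[0,0,9.5,0,0],[0,4,9.4,-1.2,0],[0,8,9.3,-2.4,0],[0,12,9.2,-3.5,0],[0,12,9.2,-3.5,0]]}}

```text
clock: 18.02
eef_pos: [499.5, 197.8, 166.9]
eef_rot: [3.141, -0.001, 0.164]
wrist_force: [-0.6, 0.3, 6.2]
finger_gap: 29.0
finger_force: 15.0
```

Call:
{"name": "arm_command", "arguments": {"steps": [[0,5,-0.2,-1.8,0],[0,10,-0.4,-3,0],[0,15,-0.6,-4,0],[0,21.3,-0.7,-4.8,0],[0,21.3,-0.7,-4.8,0],[0,21.3,-0.7,-4.8,0]]}}

```text
clock: 18.77
eef_pos: [520.0, 202.1, 171.1]
eef_rot: [3.141, 0.0, 0.164]
wrist_force: [1.2, -0.2, -6.3]
finger_gap: 29.0
finger_force: 15.0
```

Call:
{"name": "arm_command", "arguments": {"steps": [[0,0,5,-0.4,0],[0,0,10,-0.7,0],[0,0,15,-0.7,0],[0,0,20,-0.6,0],[0,0,25,-0.3,0],[0,0,29,0,0],[0,0,29,0,0],[0,0,29,0,0]]}}

```text
clock: 19.77
eef_pos: [524.8, 173.4, 171.5]
eef_rot: [3.141, -0.0, 0.164]
wrist_force: [1.2, -0.7, 3.1]
finger_gap: 29.0
finger_force: 15.0
```

Call:
{"name": "arm_command", "arguments": {"steps": [[0,6,0,-0.7,0],[0,12,0,-0.9,0],[0,18,0,-1,0],[0,24,0,-0.9,0],[0,30,0,-0.7,0],[0,35.8,0,0,0],[0,35.8,0,0,0],[0,35.8,0,0,0]]}}

```text
clock: 20.78
eef_pos: [560.0, 179.4, 171.3]
eef_rot: [-3.142, -0.0, 0.164]
wrist_force: [0.2, -0.4, 0.3]
finger_gap: 29.0
finger_force: 15.0
```

Call:
{"name": "arm_command", "arguments": {"steps": [[0,0,-5,-0.4,0],[0,0,-10,-0.7,0],[0,0,-15,-0.7,0],[0,0,-20,-0.6,0],[0,0,-25,-0.3,0],[0,0,-29,0,0],[0,0,-29,0,0],[0,0,-29,0,0]]}}

```text
clock: 21.78
eef_pos: [555.3, 208.2, 171.5]
eef_rot: [-3.141, -0.0, 0.165]
wrist_force: [-0.2, 0.3, 2.8]
finger_gap: 28.9
finger_force: 15.0
```

Call:
{"name": "arm_command", "arguments": {"steps": [[0,6,0.1,0.7,0],[0,12,0.2,1.7,0],[0,18,0.3,3,0],[0,24,0.5,4.5,0],[0,30,0.6,6.2,0],[0,33.2,0.7,7.2,0],[0,33.2,0.7,7.2,0],[0,33.2,0.7,7.2,0]]}}

```text
clock: 22.78
eef_pos: [588.1, 212.7, 164.1]
eef_rot: [3.142, -0.0, 0.165]
wrist_force: [1.5, 1.3, 0.4]
finger_gap: 29.0
finger_force: 15.0
```

Call:
{"name": "arm_command", "arguments": {"steps": [[0,0,6,-0.4,0],[0,0,12,-0.6,0],[0,0,18,-0.5,0],[0,0,24,-0.3,0],[0,0,30,0.2,0],[0,0,36,0.9,0],[0,-0.5,41,1.7,0],[0,-0.7,45,2.3,0],[0,-0.7,46.5,2.4,0],[0,-0.7,46.5,2.4,0],[0,-0.7,46.5,2.4,0]]}}

```text
clock: 24.15
eef_pos: [595.1, 166.8, 161.8]
eef_rot: [3.141, -0.0, 0.165]
wrist_force: [0.8, 0.9, 2.8]
finger_gap: 28.7
finger_force: 15.0
```

Call:
{"name": "arm_command", "arguments": {"steps": [[0,0,1.5,0,0],[0,0,3,0,0],[0,0,4,0,0],[0,0,4,0,0]]}}

```text
clock: 24.65
eef_pos: [595.6, 163.1, 161.6]
eef_rot: [-3.141, 0.0, 0.165]
wrist_force: [0.4, 5.1, -0.8]
finger_gap: 28.9
finger_force: 15.0
```

Call:
{"name": "arm_command", "arguments": {"steps": [[0,0,-1,0,0],[0,0,-1,0,0],[0.6,0,-1,0,0],[0.8,0,-1,0,0],[0.8,0,-1,0,0],[0.8,0,-1,0,0],[0.8,0,-1,-30,0],[0.8,0,-1,-70,0],[0.8,0,-1,-110,0],[0.8,-50,-1,-110,0],[0.8,-100,-1,-110,0],[0.8,-160,-1,-110,0],[0.8,-200,-1,-110,0],[0.8,-200,-1,-110,0],[0.8,-200,-1,-110,0]]}}

```text
clock: 26.52
eef_pos: [398.8, 131.1, 272.1]
eef_rot: [-3.142, -0.001, 0.165]
wrist_force: [-0.5, 0.7, -0.3]
finger_gap: 75.2
finger_force: 0.0
```

```bash
python3 - <<'E'
from h import *
s=monitor.read_state(); print(s['clock'],s['eef_pos'],s['wrist_force'])
b=imaging.camera('scene');P=(551.4,114.3,.164)
for t in('knob','stem','pin','cover','bottle'):
    for r in trace(b,t)[:2]:
        g=r['region']; ys,xs=np.where(g); print(t,round(r['p'],2),np.round(r['rect'],1),'bottom',ys.max(),xs[ys==ys.max()].mean())
for v in(-16,-18,-20): 
    k=np.array([33,v,97.5]);k=k/np.linalg.norm(k); print(v,'knob',proj(b,T(P,[k*160+[0,77.5,12.5]])).round(1),'stem',proj(b,T(P,[k*102+[0,77.5,12.5]])).round(1))
print('pin',proj(b,T(P,[(33,39.5,118)])).round(1))
E
```

```text
26.525 [398.81810527 131.14580085 272.07201823] [-0.48548693  0.71908226 -0.26898825]
knob 0.74 [345.7 205.9  14.8  28.1] bottom 217 346.0
stem 0.65 [343.8 207.4  12.5  21.9] bottom 217 346.0
pin 0.36 [344.6 207.6  12.7  26.4] bottom 216 346.0
cover 0.61 [271.8 208.9  60.9  38.2] bottom 229 260.5
cover 0.31 [339.9 214.7   3.    9.7] bottom 217 338.5
bottle 0.98 [189.2 280.1  28.4  61.5] bottom 313 190.0
bottle 0.19 [341.3 216.6   8.2   8.2] bottom 217 338.0
-16 knob [[351.  199.7]] stem [[349.3 216. ]]
-18 knob [[349.3 199.9]] stem [[348.3 216.1]]
-20 knob [[347.7 200.1]] stem [[347.3 216.2]]
pin [[338.8 212.5]]
```

```bash
python3 -c "
from cell import job; print(job.sign_off())"
```

```text
the job is handed in; nothing more can be done
None
```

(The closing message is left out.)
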